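# Set the dose dial and bring the oil dispenser over the glass

### The arm

A 6-joint arm with a two-finger parallel gripper is mounted at the origin on a cart in front of the work surface, level with it; the furniture and walls round the work are solid. World frame = base frame: x ahead of the robot, y to its left, z up, the work surface at z = 0. Lengths are in m, angles in rad, forces in N, time in s.
With the tool pointing down it reaches from about 0.375 to 0.9 m from the base axis. Payload 3.1 kg.
Tool frame: the origin (TCP) lies midway between the tips of the shut fingers; the grasp point (between the pads) lies 19 mm behind it (manip.grip_depth is the distance from the TCP to the grasp point, in m); z points along the fingers, y is the line along which they close (so a half turn about z gives the same grasp; the last joint's range is limited). The gripper opens to 85 mm and grips with 20 to 120 N. Pads are 22 mm wide; open, the fingers measure 114 mm over their backs; the gripper's body (76 mm by 85 mm) begins 54 mm behind the grasp point. The pads swing forward as they close: fully open they stand 13 mm farther back than shut.
Start: joints at [-1.363, 0.527, 1.433, -0, 1.181, -0.178], TCP at [0.235, -0.579, 0.201] pointing down, gripper open.
Joint ranges: [-3.08, 3.08], [-0.75, 2.2], [0.22, 2.44], [-1.43, 4.57], [0, 2.65], [-2.85, 2.85]. Speed limits (rad/s): [2.79, 2.79, 3.14, 3.14, 3.14, 3.14].

### API

Orientations are given as a unit quaternion [x, y, z, w].
In Python, from station import telemetry, snapshot, manip gives the robot as it stands. The module is installed in compiled form; this text tells all that it offers.
- The arm moves only by the shell command python3 -m crank 'ROWS' [OPENING] [FORCE]. ROWS is text: rows parted by semicolons, each of 6 numbers parted by spaces: the shift along the tool's x, y, z as a fraction of full scale, then the turn, a rotation vector about the tool's x, y, z as a fraction of full scale. A call has exactly 5 rows; each row shifts and turns the commanded pose from where the row before left it, along the tool's axes as they then stand; what a row does not reach is not made up. Full scale, the value 1, is 4 cm for a shift and 90 degrees for a turn. A row lasts 1/10 s, in which the tool goes at most 50 mm and 8.59 degrees, less where a joint would pass 70% of its speed; a pose out of reach is approached as far as the arm can. A call with a number of a shift or a turn outside -1 to 1 is refused whole. A call with a gripper value outside its range is refused whole. OPENING is the opening, from -1 (shut) to 1 (fully open), set as the call begins (- or left out, the last holds). The fingers move at their own pace and stop on an object; FORCE is the grip in N (left out, the last holds). Time passes only in rows, so rows that do not move let the fingers close, or fill a call up. It gives the time, the measured TCP pose, the force, the opening and the grip force at its end, in the units of the state.
- telemetry.sense(): the state, without advancing time (a new reading comes with each control period).
- snapshot(name): name is "scene" or "side" or "wrist"; returns a dict with "image" (384x512x3 uint8, red, green, blue), "depth" (384x512 float32, m along the optical axis (not along the pixel's ray), 0 where there is no reading), "camera_matrix" (3x3 intrinsics, pixels), "rvec" (rotation vector, rad) and "tvec" (3), from world to camera coordinates, as OpenCV has them. Camera axes: x right, y down, z forward; pixel columns grow to the right and rows downward; lengths in m; the calibration is good to about 2 mm. A picture is of the moment at which its call begins.
- manip.sign_off(): hands the job in; it is judged then, once.
The state is a dict: "t": time; "q": joint angles; "qd": joint speeds; "tau": joint torques, N m; "tcp_pos": TCP position; "tool_rot": TCP orientation; "force": force on the tool from outside, world axes, zero at the start; "ft_torque": the same for the moment, N m; "finger_gap": opening from 0.0 (shut) to 1.0 (fully open); "gripper_force": force on a finger pad.
Only numpy, scipy, OpenCV 4.12 (cv2) and the standard library are available. Lean on these libraries where they do the work, as an engineer would, in place of code of your own. Each camera call takes 0.05 s, during which the arm holds its last target. There are 200 camera calls.

### The job

A hand-held repeating dispenser for fragrance oil leans in its bench holder, and an empty votive glass waits on the scale. While the dispenser still sits in its holder, turn its dose dial to number 6 until it clicks in; then draw the dispenser straight out of its socket, bring it upright with the nozzle straight down, and hold it still with the nozzle over the middle of the glass, a few centimetres above the rim and touching nothing. Finish while the gripper is holding it there, ready to dose; leave the glass, the bottles and the candle tin where they stand.

Things in the scene. Friction and masses are not known exactly. Their poses are not given: they have to be found in the camera images.
- holder: Fixed bench holder of bent bare steel sheet, base 150 (x) x 96 (y) mm, with a black socket that leans 40 degrees from the vertical, its mouth leaning towards the holder's own -x. Origin: centre of the base's underside, z up. Socket: 30 x 28 mm inside, walls 3.5 mm, 45 mm long, open at both ends; its mouth is 118 mm above the table.
- holder_rest (a point): Fixed point of the holder where the tip of the dispenser's nozzle lies while the dispenser is seated (55 mm towards the holder's +x from its origin, 45 mm up).
- dispenser: White dispenser, 171 mm long, 0.13 to 0.2 kg, loose in the holder's keyed socket with 1 mm play each side; draw it out along its own z. Origin: tip of the nozzle; +z runs along it to the blue button. Along z in mm: nozzle and 14 mm barrel 0-62, grey 28 (x) x 26 (y) shank in the socket 62-95, white grip 40 (x) x 36 (y) with flat sides 95-132, shoulder 132-146, dial 147-165, button 165-171.
- dispenser_grip (a point): Point on the dispenser's axis 122 mm from the tip, in the white grip: the place to hold it, fingers closing along the dispenser's y on the flats 36 mm apart (socket mouth 27 mm below this point, button top 49 mm above). On the +x side is a blue lever (to 25 mm from the axis), on the -x side a finger hook (to 38 mm).
- dial (a joint): The dispenser's black dose dial, numbered 1 to 8, a click every 20 degrees (0.349 rad). The value is (number - 1) x 0.349 rad: 1 = 0, 6 = 1.745, 8 = 2.443 (stop). It grows as the dial turns anticlockwise seen from the button end (about the dispenser's +z). About 0.05 N m carries it over a click; let go, it settles in the nearest click. The number set faces the red line on the shoulder (+x side).
- dial_mid (a point): Centre of the dial, on the dispenser's axis 155.5 mm from the tip. The dial is 30 mm across and 18 mm high, the 15 mm wide button stands 15 mm above this point; the shoulder below is narrower than the dial down to 17 mm below this point. An orange bar on the dial's top face lies over number 1.
- scale: Fixed cream kitchen scale, 205 (x) x 155 (y) x 25 mm high, round grey platform 140 mm across centred 22 mm towards its +x. Origin: centre of the underside, z up.
- glass: Clear empty votive glass standing loose on the scale's platform, 65 mm across at the rim, 66 mm high. Origin: centre of its underside.
- glass_rim (a point): Centre of the glass's mouth, at rim height (91 mm above the table).
- mint_bottle: Loose amber oil bottle with a white cap, 40 mm across, 101 mm high, a bystander. Origin: centre of the underside.
- tin: Loose open candle tin with pink wax, 68 mm across, 46 mm high, a bystander. Origin: centre of the underside.
- dropper: Loose small amber dropper bottle with a black rubber bulb, 32 mm across, 98 mm high, a bystander. Origin: centre of the underside.
There are look-alikes about, which are no part of the job. Leave any red look-alike of the glass alone.

How it is judged:
On the way, in this order (a step that is already met when the one before it is completed fails the run):
1. the dial is clicked in at 6 (within 4 degrees) while the dispenser is still seated in its holder (value of joint dial between 1.675 and 1.815 rad and distance between dispenser and holder_rest below 0.012 m), for 0.3 s.
2. the dispenser is drawn clear out of the holder (distance between dispenser and holder_rest above 0.1 m and contact force between dispenser and holder below 0.1 N), for 0.1 s.
At the end, for the whole second after the job is handed in: The gripper alone carries the dispenser, still and upright within 8 degrees, nozzle tip within 18 mm of the middle of the glass and 10 to 90 mm above its rim; dial at 6 within 4 degrees; the dispenser touches neither glass, scale nor holder; the glass stands upright (value of joint dial between 1.675 and 1.815 rad and angle between dispenser's own z axis and vertical below 0.14 rad and horizontal distance between dispenser and glass_rim below 0.018 m and z of dispenser in the frame of glass_rim between 0.01 and 0.09 m and contact force between the fingers and dispenser above 1 N and contact force between dispenser and glass below 0.05 N and contact force between dispenser and scale below 0.05 N and contact force between dispenser and holder below 0.05 N and linear speed of dispenser below 0.02 m/s and angular speed of dispenser below 0.15 rad/s and angle between glass's own z axis and vertical below 0.1 rad); the arm keeps its last pose, push and grip.
It fails at once if the glass is shifted by more than 15 mm (distance of glass from where it was at the start of the episode above 0.015 m).
It fails at once if the amber oil bottle is shifted by more than 20 mm (distance of mint_bottle from where it was at the start of the episode above 0.02 m).
It fails at once if the open candle tin is shifted by more than 20 mm (distance of tin from where it was at the start of the episode above 0.02 m).
It fails at once if the dropper bottle is shifted by more than 20 mm (distance of dropper from where it was at the start of the episode above 0.02 m).
It also fails if it takes over 54 s, if anything falls off the work surface, if the arm or the gripper's body presses on something with over 40 N, if the wrist force passes 120 N, or if a joint passes its speed limit or range.

## Working session

There is one attempt and no reset: what is moved stays moved. The work goes in short steps, Python scripts to look and compute and a shell command to move; the robot and the scene stay as the last step left them, time stands still between calls to the robot, and variables do not carry over. Pictures are saved under pics/ and viewed, at most 10 in all, crops included, and the job is handed in when it is done.

```bash
mkdir -p pics; cat > h.py <<'E'
import numpy as np, cv2
from scipy.spatial.transform import Rotation as R
from station import telemetry, snapshot, manip
def cam(n):
    s=snapshot(n); s['R']=cv2.Rodrigues(np.array(s['rvec'],float))[0]; s['t']=np.array(s['tvec'],float).ravel(); s['K']=np.array(s['camera_matrix']); return s
def pts(s):
    h,w=s['depth'].shape; u,v=np.meshgrid(np.arange(w),np.arange(h)); d=s['depth']
    c=np.stack([(u-s['K'][0,2])/s['K'][0,0]*d,(v-s['K'][1,2])/s['K'][1,1]*d,d],-1)
    return (c-s['t'])@s['R']
def ray(s,u,v,z):
    o=-s['R'].T@s['t']; d=s['R'].T@np.linalg.inv(s['K'])@np.array([u,v,1.]); return o+d*(z-o[2])/d[2]
def proj(s,p):
    c=s['R']@np.array(p)+s['t']; q=s['K']@c; return q[:2]/q[2]
E
python3 - <<'E'
from h import *
import pickle
D={n:cam(n) for n in('scene','side')}
pickle.dump(D,open('d0.pkl','wb'))
for n in D: cv2.imwrite(f'pics/{n}0.png',cv2.resize(D[n]['image'][:,:,::-1],(768,576)))
for n in D: print(n,D[n]['K'][0],-D[n]['R'].T@D[n]['t'],D[n]['R'][2])
print(telemetry.sense(),manip.grip_depth)
E
```

```text
scene [380.25373988   0.         257.21798915] [-0.13809408  0.44075064  0.83149339] [ 0.65448321 -0.37867721 -0.65441217]
side [384.93338204   0.         251.62885954] [0.3710717  0.83537718 0.64650933] [ 0.21912693 -0.81344226 -0.53879038]
{'t': 0.1, 'q': array([-1.36349725e+00,  5.28415583e-01,  1.43378365e+00, -5.26911286e-05,
        1.18140691e+00, -1.78491422e-01]), 'qd': array([ 0.00064062, -0.001083  , -0.00399012,  0.00040344,  0.00073251,
        0.00151615]), 'tau': array([-9.65815093e-05, -4.43303633e+01, -1.78586322e+01, -3.16202932e-04,
        3.88255212e-03,  2.87457993e-06]), 'tcp_pos': array([ 0.2350503 , -0.5783466 ,  0.20050248]), 'tool_rot': array([ 9.81450907e-01,  1.91710989e-01, -3.88612315e-05, -1.00628959e-03]), 'force': array([-0.21087886, -0.05522587, -0.19021563]), 'ft_torque': array([ 0.04467124, -0.0190514 ,  0.03771555]), 'gripper_force': 0.0, 'finger_gap': 1.0016993993580878} 0.0187
```

View pics/scene0.png

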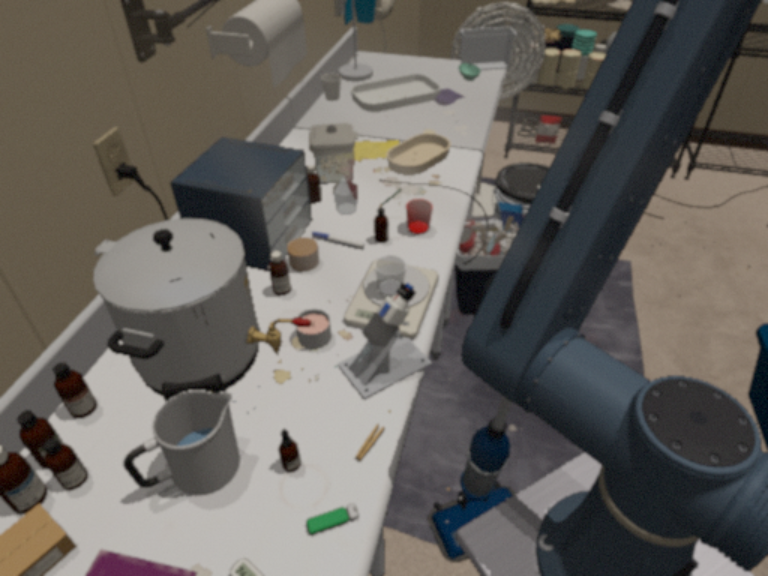

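View pics/side0.png

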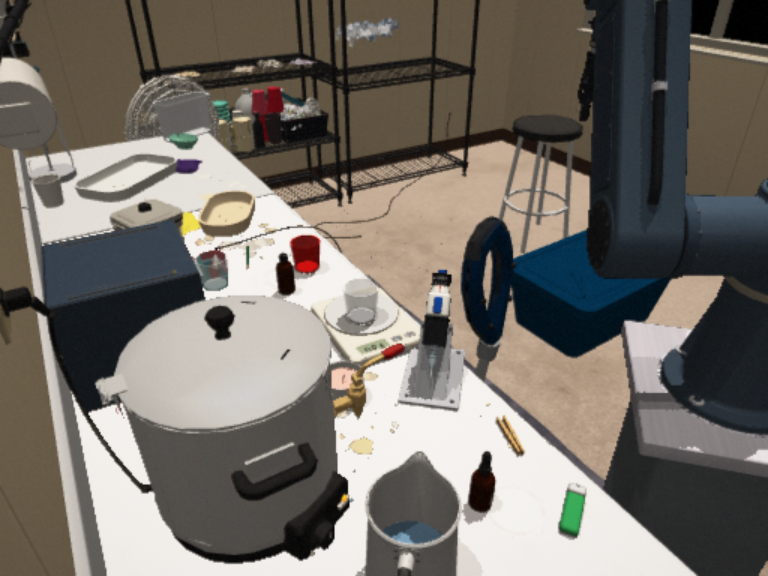

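The scene view shows the holder plate around (385,365) with the dispenser leaning up and right to its dial at (403,292). The scale and clear glass are at (392,275), and the red look-alike is at (420,215). The side view shows the holder at (433,370), the dial at (441,278) and the glass at (361,300).

```bash
python3 - <<'E'
from h import *
import pickle
D=pickle.load(open('d0.pkl','rb'))
out=[]
for n,box in(('scene',(325,275,445,400)),('side',(395,260,475,415))):
    s=D[n]; P=pts(s); s['P']=P
    x0,y0,x1,y1=[int(a/1.5) for a in box]
    crop=s['image'][y0:y1,x0:x1]; k=6 if n=='scene' else 5
    im=cv2.resize(crop[:,:,::-1],None,fx=k,fy=k,interpolation=cv2.INTER_NEAREST)
    cv2.imwrite(f'pics/{n}crop.png',im); print(n,x0,y0,k,im.shape)
    Q=P[y0:y1,x0:x1].reshape(-1,3); C=crop.reshape(-1,3).astype(int)
    ok=(Q[:,2]>0.1)&(Q[:,2]<.25)&(Q[:,0]>.2)&(Q[:,0]<1)
    q=Q[ok]; c=C[ok]
    for lo in np.arange(.1,.2,.01):
        m=(q[:,2]>=lo)&(q[:,2]<lo+.01)
        if m.sum()>3: print(round(lo,2),m.sum(),q[m].mean(0).round(4),q[m].min(0).round(3),q[m].max(0).round(3))
    b=(C[:,2]-C[:,0]>60); print('blue',b.sum(), Q[b].mean(0).round(4))
for (u,v) in((345,365),(358,393),(430,360)): print('scene z0',ray(D['scene'],u/1.5,v/1.5,0.002).round(4))
for (u,v) in((409,350),(400,400),(459,406),(465,350)): print('side z0',ray(D['side'],u/1.5,v/1.5,0.002).round(4))
E
```

```text
scene 216 183 6 (498, 480, 3)
0.1 98 [0.4639 0.1089 0.105 ] [0.448 0.072 0.1  ] [0.49  0.128 0.11 ]
0.11 93 [0.4652 0.1023 0.1152] [0.453 0.064 0.11 ] [0.489 0.119 0.12 ]
0.12 83 [0.4649 0.0922 0.1252] [0.453 0.041 0.12 ] [0.492 0.11  0.13 ]
0.13 86 [0.4635 0.0845 0.1347] [0.454 0.05  0.13 ] [0.49  0.104 0.14 ]
0.14 82 [0.4664 0.0825 0.1448] [0.454 0.052 0.14 ] [0.489 0.1   0.15 ]
0.15 105 [0.469  0.0741 0.1551] [0.454 0.045 0.15 ] [0.489 0.089 0.16 ]
0.16 64 [0.4682 0.0558 0.1645] [0.458 0.03  0.16 ] [0.486 0.072 0.17 ]
0.17 64 [0.4719 0.0488 0.1752] [0.46  0.034 0.17 ] [0.492 0.061 0.18 ]
0.18 8 [0.4742 0.0483 0.1807] [0.468 0.042 0.18 ] [0.478 0.053 0.182]
blue 11 [0.4722 0.0723 0.162 ]
side 263 173 5 (515, 265, 3)
0.1 125 [0.467  0.0679 0.105 ] [ 0.44  -0.115  0.1  ] [0.491 0.131 0.11 ]
0.11 110 [0.4685 0.0744 0.115 ] [ 0.441 -0.113  0.11 ] [0.492 0.122 0.12 ]
0.12 92 [0.473  0.1    0.1254] [ 0.442 -0.1    0.12 ] [0.492 0.116 0.13 ]
0.13 82 [0.4742 0.0988 0.1355] [0.458 0.06  0.13 ] [0.494 0.108 0.14 ]
0.14 86 [0.4759 0.0974 0.1452] [0.458 0.067 0.14 ] [0.509 0.236 0.15 ]
0.15 167 [0.4835 0.1168 0.155 ] [0.459 0.048 0.15 ] [0.512 0.24  0.16 ]
0.16 59 [0.4764 0.0627 0.1651] [0.463 0.049 0.16 ] [0.492 0.074 0.17 ]
0.17 65 [0.4772 0.0555 0.1744] [0.463 0.041 0.17 ] [0.493 0.067 0.18 ]
blue 59 [0.4749 0.0884 0.1509]
scene z0 [0.5085 0.1563 0.002 ]
scene z0 [0.4387 0.1659 0.002 ]
scene z0 [0.4378 0.0115 0.002 ]
side z0 [0.5282 0.0404 0.002 ]
side z0 [0.5154 0.1686 0.002 ]
side z0 [0.4224 0.1589 0.002 ]
side z0 [0.4317 0.0162 0.002 ]
```

```bash
python3 - <<'E'
import cv2,numpy as np
a=cv2.imread('pics/scenecrop.png');b=cv2.imread('pics/sidecrop.png')
h=max(a.shape[0],b.shape[0]);f=lambda i:cv2.copyMakeBorder(i,0,h-i.shape[0],0,0,cv2.BORDER_CONSTANT)
c=np.hstack([f(a),f(b)]);print(a.shape,b.shape);cv2.imwrite('pics/crops.png',c)
E
```

```text
(498, 480, 3) (515, 265, 3)
```

View pics/crops.png

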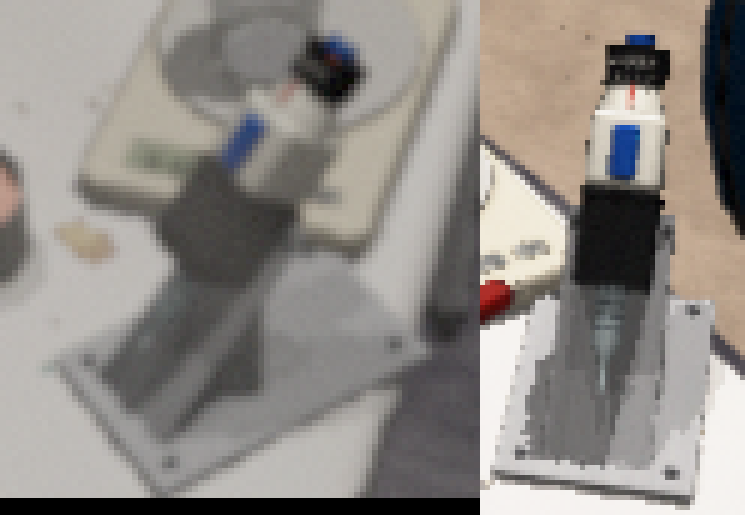

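The crops show the holder plate's corners. In the scene crop they are at (42,365), (165,495) and (430,350). In the side crop they are at (527,300), (495,475), (690,500) and (715,300). The lever and red line are on the upper side, and the dispenser leans towards world -y.

```bash
python3 - <<'E'
from h import *
import pickle
D=pickle.load(open('d0.pkl','rb')); S,T=D['scene'],D['side']
for z in(.0,.003):
  print('scene',[ray(S,216+u/6-.4,183+v/6-.4,z)[:2].round(4) for u,v in((42,365),(165,495),(430,350))])
  print('side',[ray(T,263+(u-480)/5-.4,173+v/5-.4,z)[:2].round(4) for u,v in((527,300),(495,475),(690,500),(715,300))])
for s in(S,T):
    P=pts(s)
    # plate points & platform / glass
    m=(P[...,0]>.40)&(P[...,0]<.56)&(P[...,1]>-.0)&(P[...,1]<.2)&(P[...,2]<.012)&(P[...,2]>-.02)&(s['depth']>0)
    print('plate/table z pct',np.percentile(P[m][:,2],[5,25,50,75,95]).round(4))
    g=(P[...,0]>.4)&(P[...,0]<.8)&(P[...,1]>-.25)&(P[...,1]<.1)
    for a,b in((.015,.022),(.022,.032),(.04,.06),(.06,.08),(.08,.1)):
        k=g&(P[...,2]>a)&(P[...,2]<b); q=P[k]; 
        if len(q)>5: print(a,len(q),np.percentile(q,[3,50,97],axis=0).round(3).tolist())
# white/black pix of dispenser: red line & dial
for n,s,(x0,y0,x1,y1) in(('scene',S,(255,185,300,222)),('side',T,(275,175,320,215))):
    c=s['image'][y0:y1,x0:x1].astype(int)
    for nm,m in(('blue',(c[...,2]-c[...,0]>45)),('red',(c[...,0]-c[...,2]>50)&(c[...,0]>120)),('dark',c.max(2)<60)):
        v,u=np.nonzero(m); print(n,nm,len(u),[(int(a)+x0,int(b)+y0) for a,b in list(zip(u,v))[:14]], u.mean()+x0 if len(u) else 0, v.mean()+y0 if len(v) else 0)
E
```

```text
scene [array([0.5203, 0.1739]), array([0.425 , 0.1598]), array([0.4354, 0.011 ])]
side [array([0.5311, 0.0353]), array([0.5176, 0.1702]), array([0.4248, 0.164 ]), array([0.4333, 0.0108])]
scene [array([0.5179, 0.1748]), array([0.423 , 0.1608]), array([0.4334, 0.0125])]
side [array([0.5303, 0.039 ]), array([0.5169, 0.1733]), array([0.4246, 0.1672]), array([0.433 , 0.0146])]
plate/table z pct [-0.0015  0.001   0.0031  0.0081  0.0102]
0.015 535 [[0.503, -0.176, 0.016], [0.597, 0.015, 0.02], [0.789, 0.096, 0.022]]
0.022 762 [[0.515, -0.168, 0.022], [0.622, -0.013, 0.026], [0.79, 0.09, 0.03]]
0.04 202 [[0.452, -0.211, 0.04], [0.656, -0.023, 0.051], [0.799, 0.097, 0.059]]
0.06 248 [[0.447, -0.209, 0.061], [0.634, -0.02, 0.069], [0.796, 0.098, 0.08]]
0.08 219 [[0.446, -0.097, 0.081], [0.607, -0.004, 0.089], [0.658, 0.096, 0.098]]
plate/table z pct [-0.0018 -0.0005  0.0008  0.0062  0.0082]
0.015 1097 [[0.441, -0.106, 0.017], [0.59, 0.036, 0.02], [0.725, 0.094, 0.022]]
0.022 804 [[0.433, -0.173, 0.022], [0.617, -0.007, 0.025], [0.777, 0.042, 0.031]]
0.04 294 [[0.405, -0.223, 0.041], [0.613, -
[... 453 characters left out ...]
269, 190), (267, 191), (268, 191), (269, 191), (270, 191), (267, 192), (268, 192), (269, 192), (270, 192), (269, 193), (270, 193), (271, 193)] 271.1829268292683 201.5121951219512
side blue 63 [(293, 180), (294, 180), (295, 180), (296, 180), (297, 180), (293, 181), (294, 181), (295, 181), (296, 181), (297, 181), (290, 198), (291, 198), (292, 198), (293, 198)] 291.984126984127 199.06349206349205
side red 5 [(284, 179), (293, 190), (293, 191), (293, 192), (293, 193)] 291.2 189.0
side dark 582 [(309, 175), (310, 175), (311, 175), (312, 175), (313, 175), (314, 175), (315, 175), (316, 175), (317, 175), (318, 175), (319, 175), (309, 176), (310, 176), (311, 176)] 308.6993127147766 194.45360824742266
```

```bash
python3 - <<'E'
from h import *
import pickle
D=pickle.load(open('d0.pkl','rb')); S,T=D['scene'],D['side']
yaw=np.deg2rad(94.3); hx=np.array([np.cos(yaw),np.sin(yaw),0]); up=np.array([0,0,1.]); O=np.array([.4755,.0937,0])
s4,c4=np.sin(np.deg2rad(40)),np.cos(np.deg2rad(40)); z=-s4*hx+c4*up; x=c4*hx+s4*up; y=np.cross(z,x); tip=O+.055*hx+.045*up
print('z',z.round(3),'x',x.round(3),'y',y.round(3),'tip',tip.round(4),'dial',(tip+.1555*z).round(4))
for n,s in D.items():
    print(n,'btn',proj(s,tip+.169*z).round(1),'redline',proj(s,tip+.139*z+.014*x).round(1),'lever',proj(s,tip+.115*z+.025*x).round(1))
def tri(a,b):
    L=[]
    for s,p in((S,a),(T,b)):
        M=s['K']@np.c_[s['R'],s['t']]; L+=[p[0]*M[2]-M[0],p[1]*M[2]-M[1]]
    v=np.linalg.svd(np.array(L))[2][-1]; return v[:3]/v[3]
print('tri btn',tri((272,191.),(295,180.5)).round(4),(tip+.169*z).round(4))
c=T['image'][195:212,280:305].astype(int); m=c[...,2]-c[...,0]>45; v,u=np.nonzero(m); print('side lever',u.mean()+280,v.mean()+195)
c=S['image'][195:215,248:268].astype(int); m=c[...,2]-c[...,0]>35; v,u=np.nonzero(m); print('scene lever',u.mean()+248,v.mean()+195)
E
```

```text
z [ 0.048 -0.641  0.766] x [-0.057  0.764  0.643] y [-0.997 -0.075  0.   ] tip [0.4714 0.1485 0.045 ] dial [0.4789 0.0489 0.1641]
scene btn [271.7 189.8] redline [262.2 198.2] lever [254.6 205.1]
side btn [294.  179.9] redline [292.5 191.4] lever [291.3 201. ]
tri btn [0.4767 0.0409 0.1732] [0.4795 0.0402 0.1745]
side lever 291.41509433962267 202.56603773584905
scene lever 256.2692307692308 205.65384615384616
```

```bash
cat >> h.py <<'E'
yaw=np.deg2rad(94.3); hx=np.array([np.cos(yaw),np.sin(yaw),0]); up=np.array([0,0,1.]); O=np.array([.4745,.0940,0])
s4,c4=np.sin(np.deg2rad(40)),np.cos(np.deg2rad(40)); zd=-s4*hx+c4*up; xd=c4*hx+s4*up; yd=np.cross(zd,xd); tip=O+.055*hx+.045*up
RG=np.c_[xd,-yd,-zd]   # tool frame for seated dispenser
def need(p,Rt):
    st=telemetry.sense(); Rc=R.from_quat(st['tool_rot']).as_matrix()
    sh=Rc.T@(np.array(p)-st['tcp_pos'])/.04; rv=R.from_matrix(Rc.T@Rt).as_rotvec()/(np.pi/2)
    print('t',round(st['t'],2),'tcp',st['tcp_pos'].round(4),'shift units',sh.round(3),'turn units',rv.round(4),'gap',round(st['finger_gap'],3),'F',st['force'].round(1),'q',st['q'].round(2))
E
python3 -c "
from h import *
need(tip+.25*zd,RG)"
```

```text
t 0.1 tcp [ 0.2351 -0.5783  0.2005] shift units [ 11.064 -10.806  -0.875] turn units [ 0.2784  0.3822 -0.7678] gap 1.002 F [-0.2 -0.1 -0.2] q [-1.36  0.53  1.43 -0.    1.18 -0.18]
```

```bash
A='0'; python3 -m crank '.74 -.72 -.06 0 0 0;.74 -.72 -.06 0 0 0;.74 -.72 -.06 0 0 0;.74 -.72 -.06 0 0 0;.74 -.72 -.06 0 0 0' 1 && python3 -m crank '.74 -.72 -.06 0 0 0;.74 -.72 -.06 0 0 0;.74 -.72 -.06 0 0 0;.74 -.72 -.06 0 0 0;.74 -.72 -.06 0 0 0' >/dev/null && python3 -m crank '.7 -.7 -.06 0 0 0;.7 -.7 -.06 0 0 0;.6 -.6 -.06 0 0 0;0 0 0 0 0 0;0 0 0 0 0 0' && python3 -c "
from h import *
need(tip+.25*zd,RG)"
```

```text
t: 0.6
tcp_pos: [0.3184, -0.3881, 0.2131]
tool_rot: [0.982, 0.191, -0.0, -0.0]
force: [0.7, 0.2, 0.2]
finger_gap: 0.999
gripper_force: 0.0
t: 1.6
tcp_pos: [0.4449, -0.096, 0.2324]
tool_rot: [0.981, 0.193, -0.0, 0.0]
force: [-0.5, -0.5, -0.2]
finger_gap: 1.0
gripper_force: 0.0
t 1.6 tcp [ 0.4449 -0.096   0.2324] shift units [ 1.668 -1.604 -0.104] turn units [ 0.2786  0.3838 -0.7662] gap 1.0 F [-0.5 -0.5 -0.2] q [-0.46  0.26  1.8  -0.    1.08  0.72]
```

```bash
python3 -m crank '0 0 0 .028 .0385 -.077;0 0 0 .028 .0385 -.077;0 0 0 .028 .0385 -.077;0 0 0 .028 .0385 -.077;0 0 0 .028 .0385 -.077' >/dev/null && python3 -m crank '0 0 0 .028 .0385 -.077;0 0 0 .028 .0385 -.077;0 0 0 .028 .0385 -.077;0 0 0 .028 .0385 -.077;0 0 0 .028 .0385 -.077' >/dev/null && python3 -m crank '0 0 0 0 0 0;0 0 0 0 0 0;0 0 0 0 0 0;0 0 0 0 0 0;0 0 0 0 0 0' && python3 -c "
from h import *
need(tip+.25*zd,RG)"
```

```text
t: 3.1
tcp_pos: [0.4449, -0.0963, 0.2331]
tool_rot: [0.637, 0.69, 0.234, -0.251]
force: [0.0, 0.1, -0.6]
finger_gap: 0.997
gripper_force: 0.0
t 3.1 tcp [ 0.4449 -0.0963  0.2331] shift units [1.615 1.102 1.252] turn units [-0.0002 -0.001   0.0027] gap 0.997 F [ 0.   0.1 -0.6] q [-0.79  0.49  1.66  0.43  1.56 -1.  ]
```

```bash
python3 -m crank '.54 .37 .3 0 0 0;.54 .37 .3 0 0 0;.54 .36 .25 0 0 0;0 0 0 0 0 0;0 0 0 0 0 0' && python3 - <<'E'
from h import *
need(tip+.1555*zd,RG)
s=cam('wrist'); cv2.imwrite('pics/w1.png',cv2.resize(s['image'][:,:,::-1],(768,576)))
import pickle; pickle.dump(s,open('w1.pkl','wb'))
for k in (.171,.1555): print(proj(s,tip+k*zd))
E
```

```text
t: 3.6
tcp_pos: [0.483, -0.0215, 0.2487]
tool_rot: [0.637, 0.691, 0.233, -0.251]
force: [-0.4, 0.3, -0.3]
finger_gap: 1.002
gripper_force: 0.0
t 3.6 tcp [ 0.483  -0.0215  0.2487] shift units [-0.006  0.008  2.758] turn units [-0.001  -0.0007  0.0037] gap 1.002 F [-0.4  0.3 -0.3] q [-0.64  0.46  1.65  0.51  1.53 -0.87]
[253.32617218 185.88912328]
[253.34287359 181.33597335]
```

View pics/w1.png

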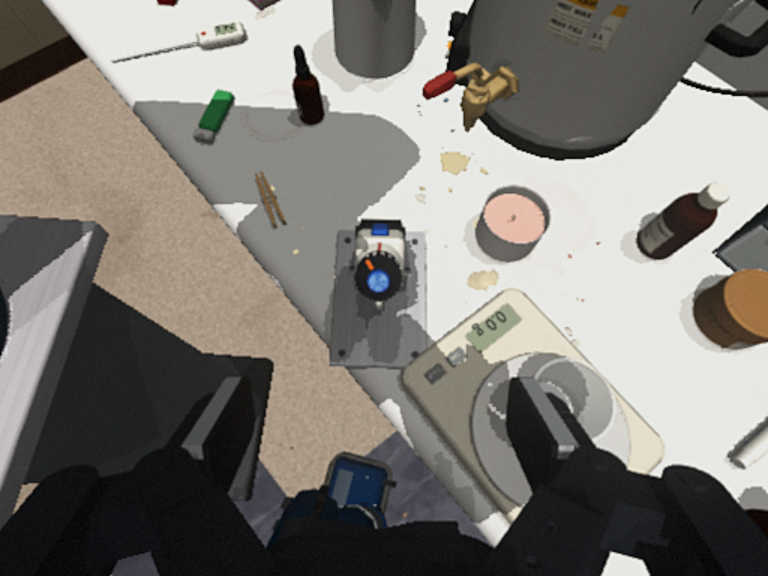

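The wrist view shows the button at (378,281), the orange bar at (370,265) up-left of it, and the red line straight up at (379,247). The dial is therefore a click or two past 1. I'll measure that, and find the glass rim near (575,390).

```bash
python3 - <<'E'
from h import *
import pickle
s=pickle.load(open('w1.pkl','rb'))
def rp(u,v,p0,n):
    o=-s['R'].T@s['t']; d=s['R'].T@np.linalg.inv(s['K'])@np.array([u,v,1.]); return o+d*((p0-o)@n)/(d@n)
x0,y0=230,140
c=s['image'][y0:y0+70,x0:x0+50].astype(int)
r,g,b=c[...,0],c[...,1],c[...,2]
def show(nm,m,k,lim):
    v,u=np.nonzero(m); v=v+y0;u=u+x0
    sel=np.abs(v-lim[0])<lim[1]; u=u[sel];v=v[sel]
    P=np.array([rp(a,bb,tip+k*zd,zd)-tip for a,bb in zip(u,v)])
    q=np.c_[P@xd,P@yd]*1000; print(nm,len(u),u.mean().round(2),v.mean().round(2),'xd,yd mm',q.mean(0).round(2)); return q
show('button',(b-r>60),.171,(188,10))
show('bar',(r-b>50)&(r>100),.165,(177,8))
show('redline',(r-b>50)&(r>100),.139,(164,5))
print([(int(a)+x0,int(bb)+y0,c[bb,a].tolist()) for bb,a in zip(*np.nonzero((r-b>50)&(r>100)))])
cr=s['image'][130:220,215:295,::-1]; cv2.imwrite('pics/w1c.png',np.hstack([cv2.resize(cr,(480,540),interpolation=cv2.INTER_CUBIC)]))
print(s['K'][0,0], s['R'][2]@-zd)
E
```

```text
button 181 251.86 186.96 xd,yd mm [-1.09  1.38]
bar 26 245.77 176.0 xd,yd mm [8.02 7.3 ]
redline 10 252.5 164.0 xd,yd mm [13.89  0.98]
[(252, 162, [173, 111, 102]), (253, 162, [163, 68, 64]), (252, 163, [157, 95, 88]), (253, 163, [153, 48, 43]), (252, 164, [148, 84, 75]), (253, 164, [159, 57, 50]), (252, 165, [152, 64, 58]), (253, 165, [167, 88, 81]), (252, 166, [138, 43, 40]), (253, 166, [162, 95, 85]), (244, 173, [166, 77, 35]), (245, 173, [192, 87, 37]), (246, 173, [103, 54, 35]), (243, 174, [106, 51, 30]), (244, 174, [216, 101, 40]), (245, 174, [241, 112, 40]), (246, 174, [184, 84, 36]), (244, 175, [193, 89, 38]), (245, 175, [246, 117, 43]), (246, 175, [231, 106, 38]), (247, 175, [161, 74, 37]), (244, 176, [115, 56, 37]), (245, 176, [210, 97, 38]), (246, 176, [244, 117, 44]), (247, 176, [194, 88, 34]), (245, 177, [167, 78, 36]), (246, 177, [240, 111, 42]), (247, 177, [231, 108, 40]), (248, 177, [172, 79, 33]), (245, 178, [109, 55, 36]), (246, 178, [215, 102, 40]), (247, 178, [254, 117, 40]), (248, 178, [213, 98, 35]), (246, 179, [121, 59, 34]), (247, 179, [178, 81, 32]), (248, 179, [144, 67, 35])]
295.77246880235055 0.947899778387099
```

View pics/w1c.png

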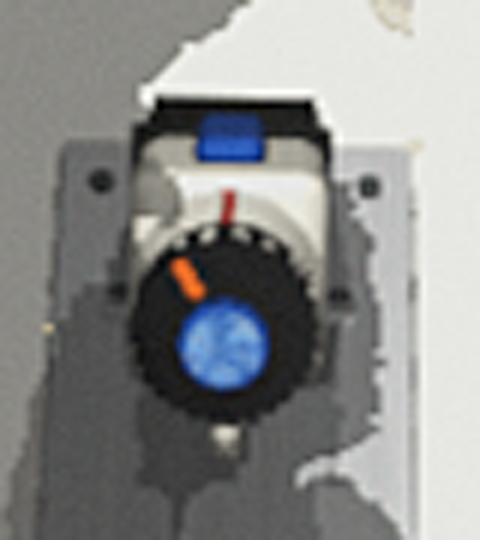

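The crop shows the bar from (178,262) to (198,296), the red line at (229,208), and the button centre at (224,345). The bar is about 33° anticlockwise from the line. I'll refine it to tell 20° from 40°.

```bash
cat >> h.py <<'E'
def rp(s,u,v,p0,n):
    o=-s['R'].T@s['t']; d=s['R'].T@np.linalg.inv(s['K'])@np.array([u,v,1.]); return o+d*((p0-o)@n)/(d@n)
E
python3 - <<'E'
from h import *
import pickle
s=pickle.load(open('w1.pkl','rb')); x0,y0=225,165
c=s['image'][y0:y0+45,x0:x0+55].astype(int); r,g,b=c[...,0],c[...,1],c[...,2]
def pl(m,k,w=None):
    v,u=np.nonzero(m); P=np.array([rp(s,a+x0,bb+y0,tip+k*zd,zd)-tip for a,bb in zip(u,v)]); return np.c_[P@xd,P@yd]*1000
mb=(r-b>25)&(np.arange(y0,y0+45)[:,None]>170)
q=pl(mb,.165); w=(r-b)[mb]; mu=(q*w[:,None]).sum(0)/w.sum(); C=np.cov(q.T,aweights=w); e=np.linalg.eigh(C)[1][:,1]; print('bar',mu,'dir deg',np.degrees(np.arctan(e[1]/e[0])))
# button top disc: circle fit
m=(b-r>50).astype(np.uint8); cn=max(cv2.findContours(m,0,2)[0],key=cv2.contourArea); (u,v),ax,an=cv2.fitEllipse(cn); print('btn ell',u+x0,v+y0,ax)
P=rp(s,u+x0,v+y0,tip+.1705*zd,zd)-tip; bc=np.array([P@xd,P@yd])*1000; print('btn',bc)
# dial dark outline
m=((c.max(2)<75)|(b-r>40)|(r-b>40)).astype(np.uint8); m=cv2.morphologyEx(m,cv2.MORPH_OPEN,np.ones((5,5),np.uint8)); cn=max(cv2.findContours(m,0,2)[0],key=cv2.contourArea);print('dial outl',cv2.boundingRect(cn),cv2.minEnclosingCircle(cn))
d=mu-bc; print('angle',np.degrees(np.arctan2(d[1],d[0])))
E
```

```text
bar [8.01295633 7.20993057] dir deg 30.650588763847328
btn ell 251.87989044189453 186.99969100952148 (14.609671592712402, 15.262129783630371)
btn [-1.26624241  1.36818128]
dial outl (11, 5, 32, 40) ((25.30927848815918, 25.38144302368164), 21.784276962280273)
angle 32.19259804298716
```

```bash
python3 -m crank '0 0 0 0 0 .095;0 0 0 0 0 .095;0 0 0 0 0 .095;0 0 0 0 0 .095;0 0 0 0 0 .095' >/dev/null && python3 -m crank '0 0 0 0 0 .095;0 0 0 0 0 .095;0 0 .5 0 0 0;0 0 .5 0 0 0;0 0 0 0 0 0' && python3 - <<'E'
from h import *
import pickle
need(tip+.1555*zd,RG)
s=cam('wrist'); pickle.dump(s,open('w2.pkl','wb'))
p=proj(s,tip+.168*zd).astype(int); print(p)
x0,y0=max(p[0]-55,0),max(p[1]-45,0)
cv2.imwrite('pics/w2c.png',cv2.resize(s['image'][y0:y0+90,x0:x0+110,::-1],(660,540),interpolation=cv2.INTER_CUBIC)); print(x0,y0)
c=s['image'][y0:y0+90,x0:x0+110].astype(int); r,g,b=c[...,0],c[...,1],c[...,2]
def pl(m,k):
    v,u=np.nonzero(m); P=np.array([rp(s,a+x0,bb+y0,tip+k*zd,zd)-tip for a,bb in zip(u,v)]); return np.c_[P@xd,P@yd]*1000
m=((r-b>40)&(r>90)).astype(np.uint8); n,l,st,ce=cv2.connectedComponentsWithStats(m)
m2=(b-r>50).astype(np.uint8); n2,l2,st2,ce2=cv2.connectedComponentsWithStats(m2)
for i in range(1,n2):
    if st2[i,4]>20: print('blue',st2[i,4],ce2[i],pl(l2==i,.1705).mean(0))
for i in range(1,n):
    if st[i,4]>6: print('red',st[i,4],ce[i],pl(l==i,.165).mean(0),pl(l==i,.139).mean(0),c[l==i].mean(0))
E
```

```text
t: 4.65
tcp_pos: [0.4794, 0.0045, 0.2167]
tool_rot: [0.896, 0.279, 0.075, -0.336]
force: [-0.3, -0.9, 0.3]
finger_gap: 1.001
gripper_force: 0.0
t 4.65 tcp [0.4794 0.0045 0.2167] shift units [0.045 0.026 1.724] turn units [-0.0041 -0.0017 -0.6642] gap 1.001 F [-0.3 -0.9  0.3] q [-0.6   0.5   1.71  0.53  1.44  0.16]
[254 197]
199 152
blue 79 [36.10126582 18.20253165] [ 24.87295663 -12.74967092]
blue 98 [55.39795918 44.13265306] [ 0.78008154 -1.74810586]
red 12 [40.91666667 28.08333333] [17.06248581 -6.10255969] [14.49000932  1.05940775] [157.83333333  80.58333333  74.        ]
red 35 [42.11428571 46.45714286] [8.36480172 7.2881238 ] [ 4.82031581 15.94656665] [190.8         90.          36.82857143]
red 65 [ 9.49230769 51.44615385] [29.83151249 25.03346952] [28.68603818 35.67504292] [131.29230769 109.03076923  76.4       ]
red 14 [ 2.  54.5] [34.03192416 30.68082912] [33.35586672 41.95352301] [120.07142857  95.57142857  62.71428571]
red 40 [12.6  58.25] [24.71985459 29.16914052] [23.0031271 40.2728957] [143.3   113.85   74.075]
red 10 [43.2 60.5] [ 1.34026492 17.83714786] [-2.98924788 27.67449656] [210.3 195.7 152.8]
```

View pics/w2c.png

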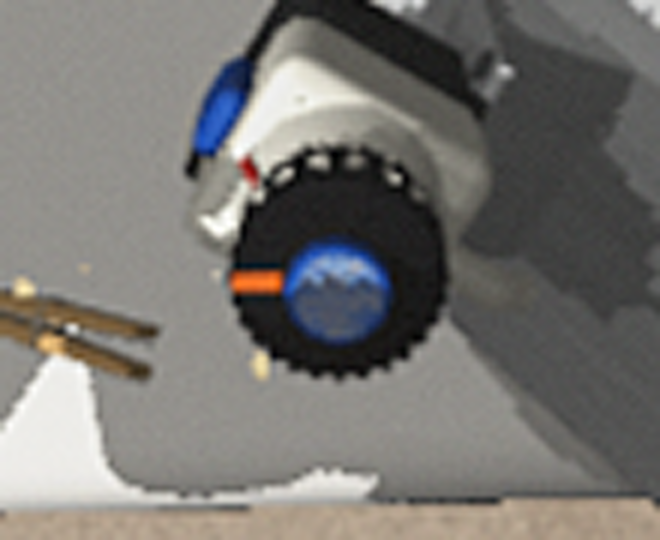

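The crop shows the digits straddling the red line (in the first crop, about 10° left and 9° right of it). The bar is at about 31°, so the dial rests halfway between 2 and 3. It needs about +69° to reach 6.

```bash
python3 - <<'E'
from h import *
import pickle
s=pickle.load(open('w2.pkl','rb'))
P=rp(s,255.3,200.3,tip+.171*zd,zd)-tip; print('btn v2',P@xd*1000,P@yd*1000)
for a,b in((0,0),(-.001,.001)):
    need(tip+.136*zd+a*xd+b*yd,RG)
E
```

```text
btn v2 -1.580301203586848 0.8285313195332024
t 4.7 tcp [0.4805 0.0036 0.2174] shift units [0.026 0.006 2.241] turn units [-0.0025 -0.0015 -0.6635] gap 1.001 F [ 0.2 -0.7 -0.4] q [-0.6   0.5   1.71  0.53  1.44  0.16]
t 4.7 tcp [0.4805 0.0036 0.2174] shift units [-0.008  0.015  2.241] turn units [-0.0025 -0.0015 -0.6635] gap 1.001 F [ 0.2 -0.7 -0.4] q [-0.6   0.5   1.71  0.53  1.44  0.16]
```

```bash
python3 -m crank '0 .015 .6 0 0 0;0 0 .6 0 0 0;0 0 .5 0 0 0;0 0 .34 0 0 0;0 0 .2 0 0 0' 1 && python3 -m crank '0 0 0 0 0 0;0 0 0 0 0 0;0 0 0 0 0 0;0 0 0 0 0 0;0 0 0 0 0 0' -1 30 && python3 -m crank '0 0 0 0 0 0;0 0 0 0 0 0;0 0 0 0 0 0;0 0 0 0 0 0;0 0 0 0 0 0' && python3 -c "
from h import *
need(tip+.136*zd,RG)"
```

```text
t: 5.2
tcp_pos: [0.4777, 0.0605, 0.1489]
tool_rot: [0.897, 0.28, 0.077, -0.334]
force: [-0.1, -0.7, -0.3]
finger_gap: 0.999
gripper_force: 0.0
t: 5.7
tcp_pos: [0.4776, 0.0606, 0.1494]
tool_rot: [0.897, 0.28, 0.078, -0.334]
force: [0.2, -2.0, 5.7]
finger_gap: 0.149
gripper_force: 30.9
t: 6.2
tcp_pos: [0.4777, 0.0607, 0.1494]
tool_rot: [0.897, 0.28, 0.078, -0.334]
force: [-1.0, -3.4, 5.1]
finger_gap: 0.145
gripper_force: 29.6
t 6.2 tcp [0.4777 0.0607 0.1494] shift units [-0.006 -0.022  0.021] turn units [-6.00e-04 -1.30e-03 -6.62e-01] gap 0.145 F [-1.  -3.4  5.1] q [-0.51  0.58  1.82  0.6   1.24  0.11]
```

The gap reads smaller than a 30 mm dial should give, so I'll look.

```bash
python3 - <<'E'
from h import *
a=cam('wrist')['image'][150:384,100:412]; s=cam('side'); p=proj(s,tip+.15*zd).astype(int); b=s['image'][p[1]-55:p[1]+45,p[0]-50:p[0]+50]
cv2.imwrite('pics/w3.png',np.hstack([cv2.resize(a,(400,300)),cv2.resize(b,(300,300))])[:,:,::-1])
E
```

```text
(no output)
```

View pics/w3.png

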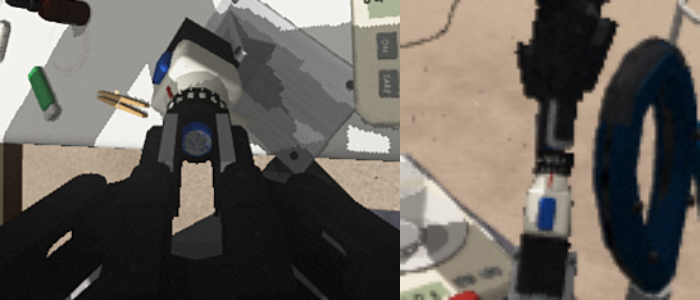

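```bash
python3 - <<'E'
from h import *
import pickle
st=telemetry.sense(); Rc=R.from_quat(st['tool_rot']).as_matrix()
for n in('wrist','side','scene'):
    s=cam(n); P=(pts(s)-st['tcp_pos'])@Rc*1000
    m=(np.abs(P[...,0])<14)&(np.abs(P[...,1])<60)&(P[...,2]<15)&(P[...,2]>-50)&(s['depth']>0.03)
    q=P[m]; print(n,len(q))
    for a in range(-48,15,6):
        k=q[(q[:,2]>=a)&(q[:,2]<a+6)]
        if len(k): print(a,len(k),np.histogram(k[:,1],bins=range(-42,43,6))[0])
E
```

```text
wrist 3861
-48 376 [ 0  0  0 17 68 76 24  0 94 71 26  0  0  0]
-42 299 [ 0  0  0  5 49 67 29  8 81 51  9  0  0  0]
-36 602 [  0   0   0   0   1  21 252 283  42   3   0   0   0   0]
-30 623 [  0   0   0   0   6  59 231 231  89   7   0   0   0   0]
-24 195 [ 0  0  0  0  9 39 46 45 43 13  0  0  0  0]
-18 188 [ 0  0  0  0 10 40 40 43 39 16  0  0  0  0]
-12 83 [ 0  0  0  0  7 15 19 27 14  1  0  0  0  0]
-6 343 [ 0  0  0  0 35 70 59 66 67 46  0  0  0  0]
0 584 [  0   0   0  72 133  62  12  10  52 110 128   5   0   0]
6 366 [  0   0   0 100  80   0   0   0  29  46  95  16   0   0]
12 68 [ 0  0  0 32  2  0  0  0  5 14 14  1  0  0]
side 298
-48 31 [ 0  0  1 11  7  3  0  5  4  0  0  0  0  0]
-42 32 [ 0  0  0 13 10  2  0  1  6  0  0  0  0  0]
-36 35 [ 0  0  0  3 17  6  0  5  4  0  0  0  0  0]
-30 24 [ 0  0  0  0 10  9  1  2  2  0  0  0  0  0]
-24 29 [ 0  0  0  0 17  8  2  2  0  0  0  0  0  0]
-18 27 [ 0  0  0  0 18  8  1  0  0  0  0  0  0  0]
-12 27 [ 0  0  0  1 11  9  3  2  1  0  0  0  0  0]
-6 26 [ 0  0  0  0 16  8  2  0  0  0  0  0  0  0]
0 24 [ 0  0  0  0 18  6  0  0  0  0  0  0  0  0]
6 23 [ 0  0  2 13  6  2  0  0  0  0  0  0  0  0]
12 10 [0 0 4 6 0 0 0 0 0 0 0 0 0 0]
scene 248
-48 22 [0 0 0 9 4 7 0 1 1 0 0 0 0 0]
-42 20 [0 0 0 4 7 8 0 1 0 0 0 0 0 0]
-36 21 [ 0  0  0  0  9 10  1  0  1  0  0  0  0  0]
-30 22 [0 0 0 1 9 8 2 2 0 0 0 0 0 0]
-24 22 [ 0  0  0  0  9 12  1  0  0  0  0  0  0  0]
-18 21 [ 0  0  0  0 13  8  0  0  0  0  0  0  0  0]
-12 22 [ 0  0  0  0  5 14  3  0  0  0  0  0  0  0]
-6 23 [ 0  0  0  0 15  6  2  0  0  0  0  0  0  0]
0 33 [ 0  0  2 10 18  3  0  0  0  0  0  0  0  0]
6 24 [ 0  0  3 15  6  0  0  0  0  0  0  0  0  0]
12 13 [0 0 2 9 2 0 0 0 0 0 0 0 0 0]
```

```bash
python3 - <<'E'
from h import *
st=telemetry.sense(); Rc=R.from_quat(st['tool_rot']).as_matrix()
s=cam('wrist'); P=(pts(s)-st['tcp_pos'])@Rc*1000
for x in(152,162,172,197,222,235):
    for y in(100,108,115,125,140,160,180):
        u,v=int(100+x*.78),int(150+y*.78); print((x,y),P[v,u].round(0),s['image'][v,u],end=' ')
    print()
print('cam in tool',Rc.T@(-s['R'].T@s['t']-st['tcp_pos'])*1000)
E
```

```text
(152, 100) [ -3. -23.   8.] [156 152 144] (152, 108) [-98. -48. 190.] [241 240 235] (152, 115) [-102.  -47.  184.] [242 242 239] (152, 125) [-113.  -47.  181.] [247 247 244] (152, 140) [  7. -17. -49.] [31 30 31] (152, 160) [  7. -15. -60.] [28 28 27] (152, 180) [ 12. -13. -79.] [28 27 27] 
(162, 100) [ -1. -18.   4.] [151 149 139] (162, 108) [ -6. -18.   4.] [149 147 137] (162, 115) [-99. -36. 178.] [134 134 126] (162, 125) [-110.  -36.  176.] [161 160 157] (162, 140) [ 11. -12. -55.] [76 77 78] (162, 160) [ 11. -11. -67.] [81 80 79] (162, 180) [ 13. -10. -80.] [26 24 22] 
(172, 100) [  8. -11. -15.] [68 68 65] (172, 108) [  8. -11. -22.] [50 49 47] (172, 115) [ 11. -10. -36.] [78 79 78] (172, 125) [ 12.  -9. -45.] [81 83 82] (172, 140) [ 11.  -9. -54.] [80 80 78] (172, 160) [ 12.  -8. -68.] [68 67 65] (172, 180) [  7.  -8. -72.] [26 23 22] 
(197, 100) [ 13.   0. -27.] [25 21 23] (197, 108) [ 10.   0. -28.] [29 28 27] (197, 115) [  8.   0. -29.] [22 19 21] (197, 125) [  5.   0. -33.] [24 38 72] (197, 140) [ -2.   0. -34.] [41 47 67] (197, 160) [-14.   0. -29.] [24 24 20] (197, 180) [-782.   -0.  987.] [189 173 151] 
(222, 100) [  7.  12. -14.] [61 63 61] (222, 108) [  8.  11. -24.] [34 33 32] (222, 115) [ 11.  10. -35.] [74 77 74] (222, 125) [ 11.  10. -43.] [76 77 75] (222, 140) [ 11.   9. -55.] [77 77 78] (222, 160) [ 11.   8. -67.] [80 83 81] (222, 180) [  7.   8. -72.] [20 24 23] 
(235, 100) [-2. 20.  6.] [109 107 101] (235, 108) [-69.  34. 132.] [82 83 84] (235, 115) [-11.  20.   7.] [91 87 82] (235, 125) [-16.  20.   5.] [67 67 62] (235, 140) [  8.  14. -49.] [26 25 25] (235, 160) [ 11.  13. -67.] [69 69 71] (235, 180) [ 13.  11. -80.] [21 20 20] 
cam in tool [ 8.24413660e+01  1.31481912e-01 -1.73283169e+02]
```

```bash
python3 - <<'E'
from h import *
import pickle
s=pickle.load(open('w1.pkl','rb')); tcp=np.array([.483,-.0215,.2487]); P=(pts(s)-tcp)@RG*1000
m=(s['depth']>.03)&(P[...,2]<30)&(P[...,2]>-120)
q=P[m]
for a in range(-120,30,10):
    k=q[(q[:,2]>=a)&(q[:,2]<a+10)]
    if len(k): print(a,len(k),np.histogram(k[:,1],bins=range(-70,71,10))[0],k[:,0].min().round(),k[:,0].max().round())
E
```

```text
-120 9163 [ 683  255    0  887 1189  764  775  746  767 1154  939   12   87  870] 3.0 19.0
-110 7696 [1521   57  329  625  215  378  505  491  419  182  660  341    3 1409] -9.0 19.0
-100 8462 [1463 1651  751  124    0    0    0    0    0    0   87  737 1556 1668] -13.0 16.0
-90 1733 [116 193 547   0   0   0   0   0   0   0   0 515 202 149] -2.0 15.0
-80 1563 [  0 106 678   0   0   0   0   0   0   0   0 671 108   0] -11.0 12.0
-70 1461 [  0 141 582   0   0   0   0   0   0   0   0 603 135   0] -12.0 12.0
-60 1148 [  0  92 479   0   0   0   0   0   0   0   0 475 102   0] -11.0 12.0
-50 382 [  0   2 189   0   0   0   0   0   0   0   0 191   0   0] -12.0 12.0
20 12 [5 7 0 0 0 0 0 0 0 0 0 0 0 0] -145.0 -139.0
```

All three views agree: the real finger tips sit about 34 mm behind the reported TCP, so the pads hold only the button. I'll open, go about 33 mm deeper and regrip on the dial.

```bash
python3 -m crank '0 0 0 0 0 0;0 0 0 0 0 0;0 0 0 0 0 0;0 0 0 0 0 0;0 0 0 0 0 0' 1 >/dev/null && python3 -m crank '0 0 .2 0 0 0;0 0 .2 0 0 0;0 0 .2 0 0 0;0 0 .2 0 0 0;0 0 .02 0 0 0' && python3 -m crank '0 0 0 0 0 0;0 0 0 0 0 0;0 0 0 0 0 0;0 0 0 0 0 0;0 0 0 0 0 0' -1 30 && python3 -m crank '0 0 0 0 0 0;0 0 0 0 0 0;0 0 0 0 0 0;0 0 0 0 0 0;0 0 0 0 0 0' && python3 - <<'E'
from h import *
need(tip+.104*zd,RG)
st=telemetry.sense(); Rc=R.from_quat(st['tool_rot']).as_matrix()
s=cam('wrist'); P=(pts(s)-st['tcp_pos'])@Rc*1000
m=(s['depth']>.03)&(np.abs(P[...,0])<25)&(np.abs(P[...,1])<40);q=P[m]
for a in range(-80,-10,8):
    k=q[(q[:,2]>=a)&(q[:,2]<a+8)]
    if len(k): print(a,len(k),np.histogram(k[:,1],bins=range(-30,31,5))[0])
E
```

```text
t: 7.5
tcp_pos: [0.4747, 0.0832, 0.1232]
tool_rot: [0.896, 0.28, 0.076, -0.335]
force: [-0.2, -0.3, -0.6]
finger_gap: 0.998
gripper_force: 0.0
t: 8.0
tcp_pos: [0.4759, 0.0819, 0.1244]
tool_rot: [0.897, 0.28, 0.078, -0.334]
force: [-0.1, 0.0, 2.2]
finger_gap: 0.347
gripper_force: 28.4
t: 8.5
tcp_pos: [0.4759, 0.082, 0.1244]
tool_rot: [0.897, 0.28, 0.077, -0.334]
force: [0.6, -1.6, 5.5]
finger_gap: 0.345
gripper_force: 29.0
t 8.5 tcp [0.4759 0.082  0.1244] shift units [-0.006 -0.015 -0.001] turn units [-0.0009 -0.0014 -0.6622] gap 0.345 F [ 0.6 -1.6  5.5] q [-0.47  0.62  1.85  0.64  1.17  0.08]
-80 1410 [115 171 187   0   0   0   0   0   0 179 184 116]
-72 1822 [  6  41 288 130  80 330 371 110  19 384  51   8]
-64 3060 [ 64  79 114 416 502 328 348 471 401 177  81  79]
-56 1009 [ 57  74  98 100  84  84  91  86  67 130  72  66]
-48 736 [ 50  63  81  77  41  53  59  44  43 101  65  59]
-40 914 [ 10  23  44 132 129 111 117 119 120  71  24  14]
-32 946 [  0   0  27 164 193 162 131  99 105  54  11   0]
-24 587 [  0  53 150  51  48  48  52  48  48  50  39   0]
-16 367 [ 0 15 40 35 39 38 45 41 42 40 32  0]
```

Gap 0.345 is 29 mm, so the pads are on the dial. Turning 69°.

```bash
python3 -m crank '0 0 0 0 0 -.077;0 0 0 0 0 -.077;0 0 0 0 0 -.077;0 0 0 0 0 -.077;0 0 0 0 0 -.077' && python3 -m crank '0 0 0 0 0 -.077;0 0 0 0 0 -.077;0 0 0 0 0 -.077;0 0 0 0 0 -.077;0 0 0 0 0 -.077' && python3 -m crank '0 0 0 0 0 0;0 0 0 0 0 0;0 0 0 0 0 0;0 0 0 0 0 0;0 0 0 0 0 0' && python3 -c "
from h import *
need(tip+.104*zd,RG)"
```

```text
t: 9.05
tcp_pos: [0.4748, 0.0826, 0.1247]
tool_rot: [0.771, 0.535, 0.174, -0.297]
force: [-3.3, -3.4, 8.3]
finger_gap: 0.342
gripper_force: 35.2
t: 9.55
tcp_pos: [0.4751, 0.0815, 0.1236]
tool_rot: [0.577, 0.741, 0.253, -0.231]
force: [-3.2, -3.0, 6.2]
finger_gap: 0.345
gripper_force: 32.3
t: 10.05
tcp_pos: [0.4751, 0.0818, 0.1239]
tool_rot: [0.579, 0.74, 0.253, -0.232]
force: [-3.1, -4.0, 5.1]
finger_gap: 0.345
gripper_force: 32.1
t 10.05 tcp [0.4751 0.0818 0.1239] shift units [ 0.017  0.012 -0.009] turn units [-0.0012 -0.0013  0.1063] gap 0.345 F [-3.1 -4.   5.1] q [-0.47  0.62  1.85  0.64  1.17 -1.13]
```

```bash
python3 -m crank '0 0 0 0 0 0;0 0 0 0 0 0;0 0 0 0 0 0;0 0 0 0 0 0;0 0 0 0 0 0' 1 >/dev/null && python3 -m crank '0 0 -.6 0 0 0;0 0 -.6 0 0 0;0 0 -.7 0 0 0;0 0 -.1 0 0 .053;0 0 0 0 0 .053' && python3 - <<'E'
from h import *
import pickle
need(tip+.104*zd,RG)
s=cam('wrist'); pickle.dump(s,open('w4.pkl','wb'))
p=proj(s,tip+.168*zd).astype(int); x0,y0=p[0]-50,p[1]-45; print(p)
c=s['image'][y0:y0+90,x0:x0+100]; cv2.imwrite('pics/w4c.png',cv2.resize(c[:,:,::-1],(600,540),interpolation=cv2.INTER_CUBIC)); print(x0,y0)
c=c.astype(int); r,g,b=c[...,0],c[...,1],c[...,2]
def pl(m,k):
    v,u=np.nonzero(m); P=np.array([rp(s,a+x0,bb+y0,tip+k*zd,zd)-tip for a,bb in zip(u,v)]); return np.c_[P@xd,P@yd]*1000
m2=(b-r>50).astype(np.uint8); n2,l2,st2,ce2=cv2.connectedComponentsWithStats(m2)
for i in range(1,n2):
    if st2[i,4]>20: print('blue',st2[i,4],ce2[i],pl(l2==i,.1705).mean(0))
m=((r-b>40)&(r>90)).astype(np.uint8); n,l,st,ce=cv2.connectedComponentsWithStats(m)
for i in range(1,n):
    if st[i,4]>6: print('red',st[i,4],ce[i],pl(l==i,.165).mean(0),pl(l==i,.139).mean(0),c[l==i].mean(0))
E
```

```text
t: 11.05
tcp_pos: [0.4806, 0.0296, 0.1859]
tool_rot: [0.639, 0.689, 0.233, -0.25]
force: [-1.0, -0.5, -0.4]
finger_gap: 0.998
gripper_force: 0.0
t 11.05 tcp [0.4806 0.0296 0.1859] shift units [ 0.027 -0.034  2.023] turn units [ 0.0013 -0.0005 -0.0001] gap 0.998 F [-1.  -0.5 -0.4] q [-0.56  0.53  1.76  0.56  1.35 -0.9 ]
[251 216]
201 171
blue 40 [47.5   0.95] [32.95383812  1.67541506]
blue 242 [48.20247934 46.5661157 ] [0.60512355 1.35542246]
red 16 [47.5 13.5] [22.72846916  1.79873012] [14.88275736  2.17701775] [147.375   48.8125  44.375 ]
red 30 [37.13333333 34.5       ] [7.41711912 9.11522331] [-2.48855913 10.47786113] [120.23333333  55.9         25.4       ]
```

View pics/w4c.png

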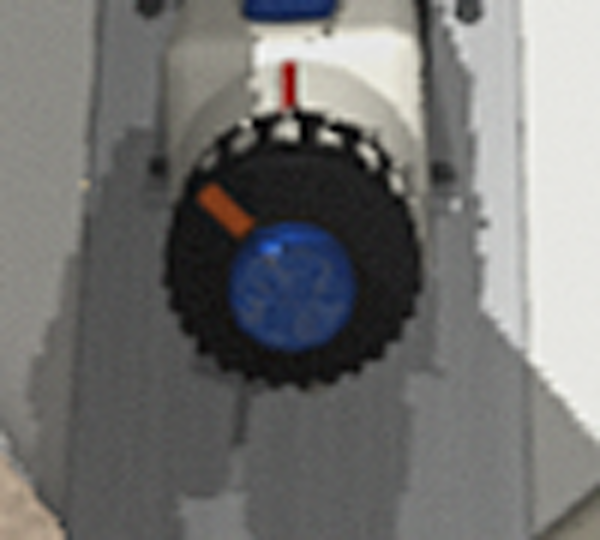

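The bar is now at about 42° and digit 3 sits exactly under the red line at (288,90). The dial moved only half a click before the pads slipped, so I'll pre-rotate, regrip harder and turn 60° more slowly.

```bash
python3 -m crank '0 -.05 0 0 0 .09;0 0 0 0 0 .09;0 0 0 0 0 .09;0 0 0 0 0 .09;0 0 0 0 0 .09' >/dev/null && python3 -m crank '0 0 0 0 0 .09;0 0 0 0 0 .09;0 0 0 0 0 .04;0 0 .5 0 0 0;0 0 .5 0 0 0' >/dev/null && python3 -m crank '0 0 .4 0 0 0;0 0 .4 0 0 0;0 0 .2 0 0 0;0 0 .05 0 0 0;0 0 0 0 0 0' >/dev/null && python3 -c "
from h import *
need(tip+.103*zd-.001*xd+.001*yd,RG)" && python3 -m crank '0 0 0 0 0 0;0 0 0 0 0 0;0 0 0 0 0 0;0 0 0 0 0 0;0 0 0 0 0 0' -1 80 >/dev/null && python3 -m crank '0 0 0 0 0 -.02;0 0 0 0 0 -.03;0 0 0 0 0 -.03;0 0 0 0 0 -.03;0 0 0 0 0 -.03' && python3 - <<'E'
from h import *
need(tip+.103*zd-.001*xd+.001*yd,RG)
st=telemetry.sense(); Rc=R.from_quat(st['tool_rot']).as_matrix(); print('tool torque',(Rc.T@st['ft_torque']).round(3),'tool F',(Rc.T@st['force']).round(1))
s=cam('wrist'); cv2.imwrite('pics/w5.png',cv2.resize(s['image'][110:330,130:380,::-1],(600,528),interpolation=cv2.INTER_CUBIC))
E
```

```text
t 12.6 tcp [0.4737 0.0833 0.1225] shift units [ 0.007  0.018 -0.036] turn units [-0.0013 -0.0012 -0.6679] gap 1.002 F [0.6 0.5 0.1] q [-0.47  0.62  1.86  0.64  1.16  0.09]
t: 13.6
tcp_pos: [0.4746, 0.0829, 0.1234]
tool_rot: [0.862, 0.372, 0.113, -0.324]
force: [-1.1, -2.7, 4.8]
finger_gap: 0.336
gripper_force: 78.5
t 13.6 tcp [0.4746 0.0829 0.1234] shift units [-0.016  0.009 -0.012] turn units [ 4.000e-04 -2.400e-03 -5.281e-01] gap 0.336 F [-1.1 -2.7  4.8] q [-0.48  0.62  1.86  0.64  1.16 -0.14]
tool torque [-0.036  0.071  0.652] tool F [-0.2 -1.7 -5.3]
```

View pics/w5.png

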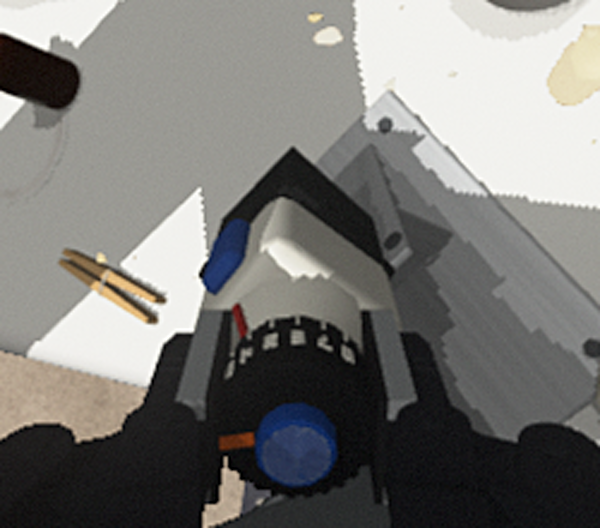

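The reaction torque is 0.65 N m, so the pad tips, seen reaching past the dial at (200,310), also clamp the shoulder. I'll back off 9 mm and regrip on the dial only.

```bash
python3 -m crank '0 0 0 0 0 0;0 0 0 0 0 0;0 0 0 0 0 0;0 0 0 0 0 0;0 0 0 0 0 0' 1 >/dev/null && python3 -m crank '0 0 -.12 0 0 .07;0 0 -.1 0 0 .07;0 0 0 0 0 0;0 0 0 0 0 0;0 0 0 0 0 0' >/dev/null &&  python3 -m crank '0 0 0 0 0 0;0 0 0 0 0 0;0 0 0 0 0 0;0 0 0 0 0 0;0 0 0 0 0 0' -1 40 && python3 -m crank '0 0 0 0 0 -.03;0 0 0 0 0 -.03;0 0 0 0 0 -.03;0 0 0 0 0 -.03;0 0 0 0 0 -.03' && python3 - <<'E'
from h import *
need(tip+.112*zd-.001*xd+.001*yd,RG)
st=telemetry.sense(); Rc=R.from_quat(st['tool_rot']).as_matrix(); print('tool torque',(Rc.T@st['ft_torque']).round(3),'tool F',(Rc.T@st['force']).round(1))
E
```

```text
t: 15.15
tcp_pos: [0.4741, 0.0775, 0.1293]
tool_rot: [0.898, 0.276, 0.076, -0.335]
force: [-0.6, -1.2, 1.5]
finger_gap: 0.332
gripper_force: 39.4
t: 15.65
tcp_pos: [0.4744, 0.0773, 0.1291]
tool_rot: [0.859, 0.38, 0.115, -0.323]
force: [1.0, -0.0, 0.7]
finger_gap: 0.334
gripper_force: 39.4
t 15.65 tcp [0.4744 0.0773 0.1291] shift units [ 0.003  0.008 -0.037] turn units [-3.000e-04 -1.000e-03 -5.169e-01] gap 0.334 F [ 1.  -0.   0.7] q [-0.48  0.61  1.85  0.63  1.18 -0.15]
tool torque [-0.449 -0.219 -0.053] tool F [ 1.   0.4 -0.6]
```

```bash
cat >> h.py <<'E'
def bar():
    s=cam('wrist'); p=proj(s,tip+.168*zd).astype(int); x0,y0=p[0]-45,p[1]-45
    c=s['image'][y0:y0+90,x0:x0+90].astype(int); r,g,b=c[...,0],c[...,1],c[...,2]
    def pl(m,k):
        v,u=np.nonzero(m); P=np.array([rp(s,a+x0,bb+y0,tip+k*zd,zd)-tip for a,bb in zip(u,v)]); return np.c_[P@xd,P@yd]*1000
    m=((r-b>35)&(r>1.6*g)&(r>60)).astype(np.uint8); n,l,st,ce=cv2.connectedComponentsWithStats(m)
    for i in range(1,n):
        if st[i,4]<8: continue
        q=pl(l==i,.165); q2=pl(l==i,.139); col=c[l==i].mean(0); e=np.linalg.eigh(np.cov(q.T))[1][:,1]
        d=q.mean(0)-[-1.3,1.2]; print('red' if abs(col[1]-col[2])<15 else 'bar',st[i,4],col.round(),'xy165',q.mean(0).round(1),'xy139',q2.mean(0).round(1),'ang',np.degrees(np.arctan2(d[1],d[0])).round(1),'r',np.hypot(*d).round(1),'dir',np.degrees(np.arctan(e[1]/e[0])).round(1))
E
python3 -c "
from h import *
bar()"
```

```text
red 21 [93. 28. 26.] xy165 [20.7 -8.5] xy139 [13.1  2.4] ang -23.8 r 24.1 dir -27.8
bar 71 [91. 42. 19.] xy165 [ 5.2 10.8] xy139 [-5.8 26. ] ang 56.0 r 11.6 dir 58.2
```

```bash
python3 -m crank '0 0 0 0 0 -.05;0 0 0 0 0 -.05;0 0 0 0 0 -.05;0 0 0 0 0 -.05;0 0 0 0 0 -.05' >/dev/null && python3 -m crank '0 0 0 0 0 -.05;0 0 0 0 0 -.05;0 0 0 0 0 -.05;0 0 0 0 0 -.05;0 0 0 0 0 -.05' && python3 -c "
from h import *
bar(); need(tip+.112*zd-.001*xd+.001*yd,RG)"
```

```text
t: 16.7
tcp_pos: [0.4747, 0.0773, 0.1291]
tool_rot: [0.648, 0.68, 0.23, -0.254]
force: [0.2, -1.2, 0.5]
finger_gap: 0.334
gripper_force: 39.5
bar 78 [113.  51.  21.] xy165 [-3.4 12.2] xy139 [-21.9  15.2] ang 100.8 r 11.2 dir -73.1
t 16.75 tcp [0.4746 0.0772 0.1291] shift units [-0.003  0.003 -0.036] turn units [ 0.0004 -0.001  -0.0154] gap 0.334 F [ 0.7 -1.1 -0.9] q [-0.48  0.61  1.85  0.63  1.18 -0.93]
```

```bash
python3 -m crank '0 0 0 0 0 0;0 0 0 0 0 0;0 0 0 0 0 0;0 0 0 0 0 0;0 0 0 0 0 0' 1 && python3 -m crank '0 0 0 0 0 0;0 0 0 0 0 0;0 0 0 0 0 0;0 0 0 0 0 0;0 0 0 0 0 0' >/dev/null && python3 -c "
from h import *
bar(); need(tip+.071*zd-.001*xd+.001*yd,RG)"
```

```text
t: 17.25
tcp_pos: [0.4739, 0.0777, 0.1292]
tool_rot: [0.649, 0.679, 0.229, -0.255]
force: [-0.7, -0.3, -0.3]
finger_gap: 1.0
gripper_force: 0.0
red 18 [96. 32. 29.] xy165 [20.5  0.5] xy139 [7.2 0.8] ang -1.8 r 21.9 dir -1.6
bar 79 [100.  46.  21.] xy165 [-7.8 12.2] xy139 [-27.3  15.1] ang 120.5 r 12.8 dir -81.2
t 17.8 tcp [0.474  0.0776 0.1292] shift units [-0.014  0.018  0.984] turn units [-0.0004 -0.0016 -0.0183] gap 1.002 F [-0.7 -0.3 -0.3] q [-0.48  0.61  1.85  0.63  1.18 -0.93]
```

Relative to the model, the bar and red line both appear shifted. I'll check from depth whether the dispenser lifted.

```bash
python3 - <<'E'
from h import *
s=cam('wrist'); P=pts(s)-tip; Q=np.stack([P@xd,P@yd,P@zd],-1)*1000
c=s['image'].astype(int); r,g,b=c[...,0],c[...,1],c[...,2]
near=(np.hypot(Q[...,0],Q[...,1])<40)&(Q[...,2]>90)&(Q[...,2]<200)&(s['depth']>.03)
for nm,m in(('blue',(b-r>25)&(b>60)),('bar',(r-b>35)&(r>1.6*g)&(g-b>15)),('red',(r-b>35)&(r>1.6*g)&(g-b<=15)),('white',c.min(2)>130)):
    m=m.astype(np.uint8)*near; n,l,st,ce=cv2.connectedComponentsWithStats(m.astype(np.uint8))
    for i in range(1,n):
        if st[i,4]>8: print(nm,st[i,4],ce[i].round(),np.median(Q[l==i],0).round(1))
k=near&(c.max(2)<60)&(np.hypot(Q[...,0]+3,Q[...,1]-1)<20); q=Q[k]; print(np.histogram(q[:,2],bins=range(140,190,3)))
a=cam('side'); p=proj(a,tip+.14*zd).astype(int); b2=a['image'][p[1]-50:p[1]+50,p[0]-50:p[0]+50]
cv2.imwrite('pics/w6.png',np.hstack([cv2.resize(s['image'][60:330,110:400],(460,428)),cv2.resize(b2,(330,428))])[:,:,::-1])
E
```

```text
blue 437 [254. 202.] [ 22.2   0.3 123.4]
blue 770 [255. 294.] [ -2.9   0.8 172.4]
bar 67 [231. 292.] [ -6.7  12.1 166.3]
red 46 [254. 234.] [ 12.2   0.7 143. ]
white 742 [266. 219.] [ 15.1 -10.5 133. ]
white 33 [258. 234.] [ 10.9  -1.3 140.8]
(array([   0,    1,    0,   81,  138,  117,   92,  188, 1595,  266,   18,
          0,    0,    0,    0,    0]), array([140, 143, 146, 149, 152, 155, 158, 161, 164, 167, 170, 173, 176,
       179, 182, 185, 188]))
```

View pics/w6.png

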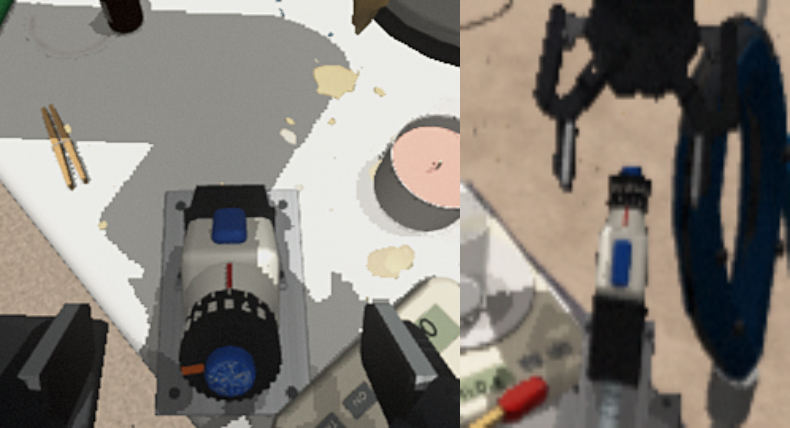

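The wrist half shows a digit aligned with the red line at (229,275) and the bar pointing left at (191,370). The side half shows the dispenser still seated. I'll count digits right of the line numerically: at 6 there should be exactly two.

```bash
python3 - <<'E'
from h import *
s=cam('wrist'); im=s['image'].astype(float).mean(2)
for off in((-.0029,.0008),):
  for a in range(-80,85,4):
    t=np.radians(a); best=[]
    for k in np.arange(.148,.166,.002):
        p=tip+.0005*zd+(off[0]+.015*np.cos(t))*xd+(off[1]+.015*np.sin(t))*yd+k*zd; u,v=proj(s,p).round().astype(int); best.append(int(im[v,u]))
    print(a,best)
E
```

```text
-80 [89, 66, 63, 36, 15, 72, 37, 85, 70, 102]
-76 [50, 86, 30, 56, 36, 15, 72, 39, 85, 46]
-72 [87, 28, 86, 30, 17, 36, 11, 44, 39, 14]
-68 [109, 87, 28, 20, 30, 14, 20, 11, 18, 26]
-64 [116, 113, 33, 24, 18, 22, 14, 20, 22, 18]
-60 [118, 116, 86, 26, 24, 22, 20, 19, 21, 20]
-56 [121, 118, 89, 36, 20, 23, 23, 24, 23, 26]
-52 [117, 119, 58, 26, 15, 19, 19, 23, 18, 23]
-48 [124, 128, 31, 20, 16, 39, 18, 22, 22, 23]
-44 [125, 126, 105, 26, 17, 53, 92, 115, 19, 24]
-40 [125, 124, 93, 106, 31, 83, 122, 129, 35, 21]
-36 [127, 133, 95, 28, 25, 50, 125, 113, 38, 17]
-32 [133, 132, 73, 21, 18, 19, 33, 24, 13, 18]
-28 [134, 139, 45, 25, 24, 26, 22, 24, 18, 25]
-24 [134, 139, 75, 20, 25, 18, 12, 109, 21, 24]
-20 [136, 135, 94, 105, 22, 94, 106, 110, 69, 22]
-16 [135, 141, 81, 18, 24, 17, 66, 119, 14, 20]
-12 [136, 140, 56, 23, 23, 25, 11, 14, 12, 19]
-8 [139, 148, 85, 19, 21, 24, 18, 19, 19, 19]
-4 [99, 101, 49, 17, 17, 45, 110, 107, 13, 22]
0 [43, 41, 96, 109, 35, 45, 119, 99, 15, 21]
4 [78, 86, 64, 17, 17, 52, 112, 120, 33, 24]
8 [138, 143, 49, 24, 23, 18, 19, 19, 23, 20]
12 [134, 133, 78, 21
[... 159 characters left out ...]
9, 17]
28 [122, 130, 60, 21, 25, 18, 19, 14, 21, 20]
32 [119, 121, 69, 16, 20, 20, 23, 42, 15, 21]
36 [118, 123, 97, 88, 53, 20, 79, 119, 12, 22]
40 [113, 113, 106, 130, 19, 21, 110, 103, 65, 17]
44 [114, 105, 79, 13, 21, 59, 71, 102, 11, 27]
48 [104, 99, 52, 12, 10, 5, 16, 54, 10, 10]
52 [99, 103, 75, 98, 68, 15, 114, 101, 59, 19]
56 [96, 95, 98, 103, 50, 97, 113, 115, 65, 17]
60 [91, 105, 103, 104, 27, 113, 104, 119, 29, 16]
64 [81, 88, 104, 70, 45, 98, 94, 51, 26, 22]
68 [81, 80, 70, 45, 83, 103, 95, 93, 52, 29]
72 [80, 81, 79, 80, 103, 95, 85, 104, 49, 21]
76 [81, 79, 80, 86, 89, 85, 104, 59, 21, 54]
80 [79, 80, 86, 89, 90, 103, 59, 29, 54, 39]
84 [71, 83, 89, 90, 93, 83, 29, 17, 39, 26]
```

Digits are at -40, -20, 0, +20 and +40° with none at -60°, so the dial is centred at 6. Now I'll grasp the grip.

```bash
python3 -m crank '-.03 .018 .25 0 0 -.018;0 0 .25 0 0 0;0 0 .25 0 0 0;0 0 .15 0 0 0;0 0 .04 0 0 0' 1 && python3 -m crank '0 0 0 0 0 0;0 0 0 0 0 0;0 0 0 0 0 0;0 0 0 0 0 0;0 0 0 0 0 0' -1 60 && python3 -m crank '0 0 0 0 0 0;0 0 0 0 0 0;0 0 0 0 0 0;0 0 0 0 0 0;0 0 0 0 0 0' && python3 -c "
from h import *
need(tip+.071*zd-.002*xd+.001*yd,RG)"
```

```text
t: 18.45
tcp_pos: [0.4723, 0.1017, 0.0991]
tool_rot: [0.639, 0.688, 0.233, -0.253]
force: [-0.5, -0.4, -0.9]
finger_gap: 1.004
gripper_force: 0.0
t: 18.95
tcp_pos: [0.4732, 0.1005, 0.1]
tool_rot: [0.639, 0.689, 0.233, -0.251]
force: [-1.2, -2.7, 2.9]
finger_gap: 0.411
gripper_force: 59.6
t: 19.45
tcp_pos: [0.4732, 0.1005, 0.1]
tool_rot: [0.639, 0.689, 0.233, -0.252]
force: [-1.7, -4.2, 5.5]
finger_gap: 0.411
gripper_force: 59.9
t 19.45 tcp [0.4732 0.1005 0.1   ] shift units [-0.007 -0.004  0.056] turn units [-0.0001 -0.0014 -0.0001] gap 0.411 F [-1.7 -4.2  5.5] q [-0.44  0.66  1.88  0.68  1.1  -0.99]
```

```bash
python3 -m crank '0 0 -.15 0 0 0;0 0 -.3 0 0 0;0 0 -.3 0 0 0;0 0 -.3 0 0 0;0 0 -.3 0 0 0' && python3 -m crank '0 0 -.35 0 0 0;0 0 -.35 0 0 0;0 0 -.35 0 0 0;0 0 -.35 0 0 0;0 0 -.35 0 0 0' && python3 -m crank '0 0 -.35 0 0 0;0 0 -.3 0 0 0;0 0 0 0 0 0;0 0 0 0 0 0;0 0 0 0 0 0' && python3 - <<'E'
from h import *
need(tip+.071*zd,RG)
# glass rim from scene+side: rim ellipse points by depth
for n in('scene','side'):
    s=cam(n); P=pts(s); cv2.imwrite(f'pics/{n}9.png',s['image'][:,:,::-1])
    for a,b in((.083,.087),(.087,.091),(.091,.095)):
        k=(P[...,0]>.54)&(P[...,0]<.72)&(P[...,1]>-.1)&(P[...,1]<.06)&(P[...,2]>a)&(P[...,2]<b); q=P[k]
        if len(q)>8:
            A=np.c_[2*q[:,:2],np.ones(len(q))]; w=(q[:,:2]**2).sum(1); c=np.linalg.lstsq(A,w,rcond=None)[0]; print(n,a,len(q),'ctr',c[:2].round(4),'r',np.sqrt(c[2]+c[0]**2+c[1]**2).round(4),q.min(0).round(3),q.max(0).round(3))
E
```

```text
t: 19.95
tcp_pos: [0.4758, 0.0652, 0.1418]
tool_rot: [0.639, 0.689, 0.233, -0.252]
force: [0.0, -0.0, -1.7]
finger_gap: 0.413
gripper_force: 60.4
t: 20.45
tcp_pos: [0.4789, 0.0203, 0.1955]
tool_rot: [0.639, 0.689, 0.233, -0.252]
force: [1.0, 0.2, -0.9]
finger_gap: 0.413
gripper_force: 60.4
t: 20.95
tcp_pos: [0.4797, 0.0049, 0.2141]
tool_rot: [0.639, 0.688, 0.233, -0.253]
force: [0.4, -0.1, -1.1]
finger_gap: 0.409
gripper_force: 60.4
t 20.95 tcp [0.4797 0.0049 0.2141] shift units [0.032 0.043 3.78 ] turn units [-0.0011 -0.0021 -0.0007] gap 0.409 F [ 0.4 -0.1 -1.1] q [-0.6   0.5   1.72  0.53  1.43 -0.89]
scene 0.083 43 ctr [ 0.6275 -0.013 ] r 0.0304 [ 0.597 -0.044  0.083] [0.659 0.019 0.087]
scene 0.087 37 ctr [ 0.6283 -0.0132] r 0.0312 [ 0.597 -0.045  0.087] [0.662 0.018 0.091]
scene 0.091 48 ctr [ 0.6276 -0.0128] r 0.031 [ 0.597 -0.043  0.091] [0.661 0.018 0.095]
side 0.083 48 ctr [ 0.6311 -0.0072] r 0.0309 [ 0.599 -0.04   0.083] [0.66  0.027 0.087]
side 0.087 74 ctr [ 0.6305 -0.0074] r 0.0309 [ 0.599 -0.042  0.087] [0.663 0.025 0.091]
side 0.091 19 ctr [ 0.6301 -0.0062] r 0.0309 [ 0.599 -0.038  0.091] [0.661 0.021 0.093]
```

The glass centre is (0.629, -0.010) from both views, with rim radius 31 mm. Next I bring the dispenser upright.

```bash
cat >> h.py <<'E'
RU=np.c_[hx,np.cross(-up,hx),-up]
E
python3 -c "
from h import *
need([.629,-.010,.215],RU)"
```

```text
t 21.05 tcp [0.4798 0.0051 0.214 ] shift units [-0.481  3.691 -0.449] turn units [-1.400e-03 -4.466e-01 -1.000e-04] gap 0.409 F [ 0.3  0.2 -0.9] q [-0.6   0.5   1.72  0.53  1.43 -0.89]
```

```bash
python3 -m crank '0 0 0 0 -.06 0;0 0 0 0 -.065 0;0 0 0 0 -.065 0;0 0 0 0 -.065 0;0 0 0 0 -.065 0' && python3 -m crank '0 0 0 0 -.065 0;0 0 0 0 -.06 0;0 0 0 0 0 0;0 0 0 0 0 0;0 0 0 0 0 0' && python3 -c "
from h import *
need([.629,-.010,.215],RU)"
```

```text
t: 21.55
tcp_pos: [0.4799, 0.0049, 0.2144]
tool_rot: [0.677, 0.73, 0.066, -0.072]
force: [-0.1, -0.6, -2.3]
finger_gap: 0.41
gripper_force: 60.3
t: 22.05
tcp_pos: [0.4802, 0.0041, 0.214]
tool_rot: [0.68, 0.733, 0.0, -0.002]
force: [-0.5, -0.7, -1.2]
finger_gap: 0.41
gripper_force: 60.3
t 22.05 tcp [0.4802 0.0041 0.214 ] shift units [-0.628  3.683 -0.034] turn units [-0.0011 -0.0019 -0.0004] gap 0.41 F [-0.5 -0.7 -1.2] q [-0.23  0.32  1.77  0.    1.06 -0.3 ]
```

```bash
python3 -m crank '-.08 .35 0 0 0 0;-.1 .6 0 0 0 0;-.1 .6 0 0 0 0;-.1 .6 0 0 0 0;-.1 .6 0 0 0 0' && python3 -m crank '-.1 .55 0 0 0 0;-.05 .35 0 0 0 0;0 .03 0 0 0 0;0 0 0 0 0 0;0 0 0 0 0 0' && python3 - <<'E'
from h import *
need([.629,-.010,.215],RU)
tcp=telemetry.sense()['tcp_pos']
for n in('scene','side'):
    s=cam(n); P=pts(s); d=P-tcp; rr=np.hypot(d[...,0],d[...,1])
    for lo in np.arange(-.09,.03,.01):
        k=(rr<.03)&(d[...,2]>lo)&(d[...,2]<lo+.01)&(s['depth']>0); q=P[k]
        if len(q)>3: print(n,'z',(lo+tcp[2]).round(3),len(q),q.mean(0).round(4),np.ptp(q,axis=0).round(3)[:2])
E
```

```text
t: 22.55
tcp_pos: [0.5923, -0.008, 0.2136]
tool_rot: [0.681, 0.732, 0.0, -0.002]
force: [0.5, -0.1, -1.0]
finger_gap: 0.407
gripper_force: 60.4
t: 23.05
tcp_pos: [0.6277, -0.01, 0.2137]
tool_rot: [0.68, 0.733, -0.0, -0.002]
force: [1.1, 0.2, -1.3]
finger_gap: 0.413
gripper_force: 60.4
t 23.05 tcp [ 0.6277 -0.01    0.2137] shift units [-0.002  0.033 -0.033] turn units [-0.0018 -0.0015 -0.0005] gap 0.413 F [ 1.1  0.2 -1.3] q [-0.19  0.52  1.41  0.    1.22 -0.27]
scene z 0.144 5 [ 0.6258 -0.0056  0.151 ] [0.005 0.003]
scene z 0.154 4 [ 0.6257 -0.0059  0.1594] [0.004 0.002]
scene z 0.164 8 [ 0.6221 -0.0038  0.1708] [0.007 0.007]
scene z 0.174 9 [ 0.6231 -0.0027  0.1797] [0.008 0.005]
scene z 0.184 9 [ 0.624  -0.0032  0.1896] [0.011 0.004]
scene z 0.204 9 [0.6252 0.0033 0.2102] [0.017 0.005]
scene z 0.214 15 [0.6239 0.0033 0.2186] [0.022 0.003]
scene z 0.224 14 [0.6268 0.0026 0.2289] [0.018 0.002]
side z 0.144 7 [ 6.286e-01 -4.000e-04  1.501e-01] [0.003 0.004]
side z 0.154 5 [ 6.272e-01 -1.000e-04  1.596e-01] [0.004 0.006]
side z 0.164 17 [0.6286 0.0023 0.1689] [0.012 0.009]
side z 0.174 18 [0.6276 0.0011 0.1786] [0.011 0.012]
side z 0.184 19 [0.6276 0.001  0.1884] [0.011 0.012]
side z 0.194 16 [0.6283 0.0016 0.1978] [0.01  0.007]
side z 0.204 35 [0.6255 0.006  0.21  ] [0.023 0.031]
side z 0.214 45 [0.6246 0.0039 0.2192] [0.024 0.032]
side z 0.224 39 [0.6254 0.006  0.2287] [0.023 0.032]
side z 0.234 31 [0.6266 0.0092 0.2386] [0.031 0.011]
```

```bash
python3 -m crank '-.06 .02 .1 0 0 0;-.06 .02 .1 0 0 0;0 0 .05 0 0 0;0 0 0 0 0 0;0 0 0 0 0 0' >/dev/null && python3 -m crank '0 0 0 0 0 0;0 0 0 0 0 0;0 0 0 0 0 0;0 0 0 0 0 0;0 0 0 0 0 0' && python3 - <<'E'
from h import *
need([.629,-.014,.205],RU)
tcp=telemetry.sense()['tcp_pos']
for n in('scene','side'):
    s=cam(n); P=pts(s); d=P-tcp; rr=np.hypot(d[...,0],d[...,1])
    k=(rr<.02)&(P[...,2]>.115)&(P[...,2]<.155)&(s['depth']>0); q=P[k]; print(n,'nozzle',len(q),q.mean(0).round(4),q[:,2].min().round(4))
    k=(np.hypot(P[...,0]-.629,P[...,1]+.01)<.045)&(P[...,2]>.083)&(P[...,2]<.095); q=P[k]
    A=np.c_[2*q[:,:2],np.ones(len(q))]; c=np.linalg.lstsq(A,(q[:,:2]**2).sum(1),rcond=None)[0]; print('glass',c[:2].round(4),len(q))
E
```

```text
t: 24.15
tcp_pos: [0.6309, -0.0143, 0.2042]
tool_rot: [0.68, 0.733, 0.0, -0.001]
force: [-1.0, -0.2, -1.4]
finger_gap: 0.417
gripper_force: 60.4
t 24.15 tcp [ 0.6309 -0.0143  0.2042] shift units [ 0.01  -0.047 -0.02 ] turn units [-0.0005 -0.001   0.    ] gap 0.417 F [-1.  -0.2 -1.4] q [-0.2   0.53  1.41  0.    1.2  -0.28]
scene nozzle 8 [ 0.6292 -0.0109  0.145 ] 0.1342
glass [ 0.6279 -0.0133] 81
side nozzle 13 [ 0.6317 -0.0044  0.1452] 0.1334
glass [ 0.6305 -0.0072] 144
```

```bash
python3 -c "
from h import *
print(manip.sign_off())"
```

```text
the job is handed in; nothing more can be done
None
```

The job is handed in: the dial is clicked in at 6, and the gripper holds the dispenser upright and still about 4 cm above the rim, within about 3 mm of the glass's middle by camera (the hand-in returned no verdict).

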